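Raise the folded crank handle of the hand press

ROBOT

A 6-joint arm with a two-finger parallel gripper is mounted at the origin on the work surface. World frame = base frame: x ahead of the robot, y to its left, z up, the work surface at z = 0. Lengths are in m, angles in rad, forces in N, time in s.
With the tool pointing down it reaches from about 0.35 to 0.775 m from the base axis. Payload 7.3 kg.
Tool frame: the origin (TCP) lies on the mounting face of the last link; the fingertips stand 178 mm ahead of it and the grasp point (between the pads) lies 159 mm ahead of it (robot.grip_depth is the distance from the TCP to the grasp point, in m); z points along the fingers, y is the line along which they close (so a half turn about z gives the same grasp; the last joint's range is limited). The gripper opens to 92 mm and grips with 3 to 60 N. Pads are 19 mm wide; open, the fingers measure 130 mm over their backs; the gripper's body (75 mm by 190 mm) begins 47 mm behind the grasp point.
Start: joints at [1.2, 0.342, 1.524, -0, 1.275, -0.146], TCP at [0.117, 0.512, 0.405] pointing down, gripper open.
Joint ranges: [-2.53, 2.53], [-0.77, 2.02], [0.04, 2.7], [-1, 4.14], [0.28, 2.66], [-3.11, 3.11]. Speed limits (rad/s): [2.57, 2.57, 3.14, 3.14, 3.14, 3.14].

INTERFACE

Orientations are given as [roll, pitch, yaw] about the fixed x, y, z axes, in that order (R = Rz(yaw) Ry(pitch) Rx(roll)).
In Python, from cell import observe, cams, robot, models gives the robot as it stands.
- The arm moves only by the shell command python3 -m jog 'ROWS' [FORCE]. ROWS is JSON, a list of rows, each a list of 3 entries, a list of its own where there are three numbers: the shift along the tool's x, y, z each as a share of 0.4 m, from -1 to 1, then the turn about the tool's z as a share of pi rad, from -1 to 1, then the closure, from 0 (fully open) to 1 (shut). In form: [[[x, y, z], turn, jaw], ...]. A call has 1 to 12 rows; each row is the pose to reach, as a shift and turn from the pose commanded when the call began, along the tool's axes at that moment, turning the shorter way round; what a row does not reach only later rows make up. A row lasts 1/8 s, in which the tool goes at most 62.5 mm and 10.7 degrees, less where a joint would pass 70% of its speed; a pose out of reach is approached as far as the arm can. A call with a number of a shift or a turn outside -1 to 1 is refused whole. A call with a gripper value outside its range is refused whole. The fingers move at their own pace and stop on an object; FORCE is the grip in N (left out, the last holds). Time passes only in rows, so rows that repeat a pose let the fingers close. It gives the time, the measured TCP pose, the force, the opening and the grip force at its end, in the units of the state.
- observe(): the state, without advancing time (a new reading comes with each control period).
- cams.read_camera(name): name is "scene" or "top" or "wrist"; returns the picture (400x640x3 uint8, red, green, blue); there is no depth.
- cams.camera_model(name): a dict with "camera_matrix" (3x3 intrinsics, pixels), "pose" (4x4, takes a point from camera to world coordinates). Camera axes: x right, y down, z forward; pixel columns grow to the right and rows downward; lengths in m; the calibration is good to about 2 mm. A picture is of the moment at which its call begins: read the wrist's pose just before it. camera_model takes no time and is no camera call; for the wrist camera it gives the pose at the moment of the call.
- robot.hand_in(): hands the job in; it is judged then, once.
Trained networks look in the newest picture that a camera, given by its name, has taken for a name from the list of things; names that differ only in an ending like _2 or _b are one class to them, and where a whole thing is asked for, a point or a joint stands for the part that bears it (a point fixed in the world has none). Each returns a list of dicts, best first, with "confidence" (0 to 1); they miss things now and then, are a little off and sometimes report something else, mostly with a low value. They report only what shows in the picture. A call takes as long as a camera call.
- models.find_in(target, camera): "position" ([x, y, z] in m, in world coordinates, good to about 4 mm: the middle of the surface that is visible of it).
- models.pinpoint(target, camera): "position" ([x, y, z] in m, in world coordinates, good to about 4 mm: a listed point, or the origin of a listed thing).
The state is a dict: "time": time; "qpos": joint angles; "qvel": joint speeds; "joint_efforts": joint torques, N m; "tool_pos": TCP position; "tool_rot": TCP orientation; "contact_force": force on the tool from outside, world axes, zero at the start; "torque": the same for the moment, N m; "opening": finger opening in m; "grip_force": force on a finger pad.
Only numpy, scipy, OpenCV 4.12 (cv2) and the standard library are available. Lean on these libraries where they do the work, as an engineer would, in place of code of your own. Each camera call takes 0.05 s, during which the arm holds its last target. There are 200 camera calls.

TASK

The red-balled handle of the crank on top of the iron hand press is folded down over its crank arm. Swing it up about its hinge until it stands fully upright in its working position, ready for cranking, and let go of it. Do not start cranking: leave the crank arm pointing the way it does, and leave the black-balled ram lever on the side of the press as it is.

Things in the scene. Friction and masses are not known exactly. Their poses are not given: they have to be found in the camera images.
- fold_handle (a joint): Hinge of the folding crank handle (rad): 0 = folded down level over the crank arm, 1.571 = standing straight up against its stop (working position). The hinge has light friction (about 1 to 1.5 N at the ball moves it; the smooth ball pivots freely between pinching fingers) and the handle stays wherever it is left. It starts between 0 and 0.3.
- handle_ball (a point): Centre of the red ball, 28 mm in diameter, at the free end of the folding handle (chrome rod 10 mm thick), 75 mm from the hinge point. Folded, it lies 15 mm from the crank's vertical axis, 225 mm above the bench, its underside 9 mm clear of the flat hub and the 18 mm wide arm; only the hinge cheeks stand as high. Upright, it is straight above the hinge point.
- handle_hinge (a point): Hinge point, on a level pin between two steel cheeks (22 mm over both) at the outer end of the crank arm, 90 mm from the crank's vertical axis, 225 mm above the bench. The handle swings in the vertical plane of the arm, from lying inward (ball near the axis) to straight up. The arm points within 100 degrees of -x; a sideways push of 6 N turns it about the vertical axis.
- lever_ball (a point): Centre of the black ball, 30 mm in diameter, at the end of the ram lever on the side of the press, about 160 mm above the bench, well below the crank. Not to be moved.

How it is judged:
At the end, for the whole second after the job is handed in: The folding handle stands upright within 10 degrees, still; the crank arm's hinge point is within 30 mm of where it started and the black ball of the ram lever within 20 mm (value of joint fold_handle above 1.39 rad and velocity of joint fold_handle between -0.1 and 0.1 rad/s and distance of handle_hinge from where it was at the start of the episode below 0.03 m and distance of lever_ball from where it was at the start of the episode below 0.02 m); the robot touches nothing.
It fails at once if the ram lever is moved (its black ball by more than 20 mm) (distance of lever_ball from where it was at the start of the episode above 0.02 m).
It also fails if it takes over 32 s, if anything falls off the work surface, if the arm or the gripper's body presses on something with over 40 N, if the wrist force passes 120 N, or if a joint passes its speed limit or range.

## Working session

There is one attempt and no reset: what is moved stays moved. The work goes in short steps, Python scripts to look and compute and a shell command to move; the robot and the scene stay as the last step left them, time stands still between calls to the robot, and variables do not carry over. Pictures are saved under pics/ and viewed, at most 10 in all, crops included, and the job is handed in when it is done.

```bash
mkdir -p pics
python3 - <<'E'
from cell import observe,cams,robot,models
import cv2,numpy as np
s=observe();print(s['time'],s['tool_pos'],s['tool_rot'])
ims=[]
for c in("scene","top"):
    im=cams.read_camera(c);cv2.imwrite(f"pics/{c}0.png",im[:,:,::-1])
    for t in("handle_ball","handle_hinge","lever_ball"):
        print(c,t,[(np.round(d['position'],4),round(d['confidence'],2)) for d in models.pinpoint(t,c)[:2]])
E
```

```text
0.0 [0.11696048 0.51167429 0.40404671] [-3.14007586e+00 -2.14973251e-04  2.91678031e+00]
scene handle_ball [(array([ 0.5486, -0.1499,  0.2504]), 0.88)]
scene handle_hinge [(array([ 0.4988, -0.2028,  0.2263]), 0.82)]
scene lever_ball [(array([ 0.4939, -0.2356,  0.1568]), 0.88)]
top handle_ball [(array([ 0.55  , -0.149 ,  0.2448]), 0.87)]
top handle_hinge [(array([ 0.4933, -0.202 ,  0.2254]), 0.82)]
top lever_ball [(array([ 0.4976, -0.2321,  0.1577]), 0.92)]
```

View pics/scene0.png

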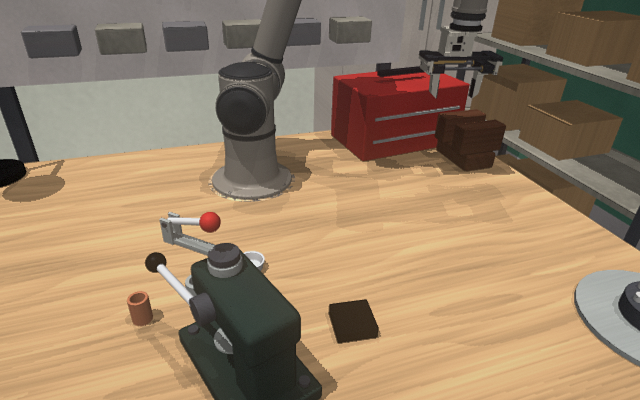

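View pics/top0.png

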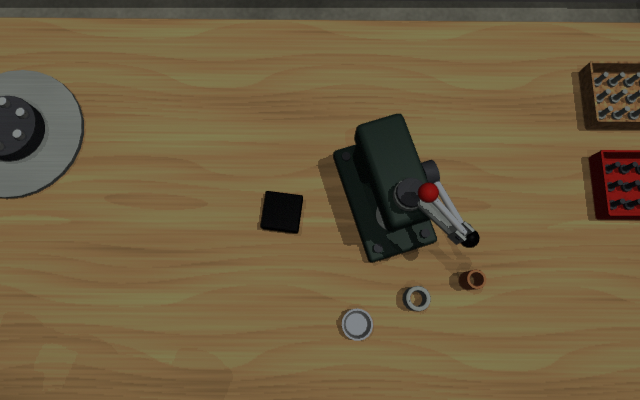

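The scene view shows the red ball at (209,222) raised slightly from the hinge at (172,218). The top view shows the ball at (428,192), the hinge at about (465,235), and the black lever ball at (471,239), lower down. The arm points about 45° between -x and -y, and the handle is at about 0.3 rad. I'll grasp the ball from above with the jaws closing across the arm.

```bash
python3 -m jog '[[[-0.71,-0.685,-0.175],0.34,0],[[-0.71,-0.685,-0.175],0.34,0],[[-0.71,-0.685,-0.175],0.34,0],[[-0.71,-0.685,-0.175],0.34,0],[[-0.71,-0.685,-0.175],0.34,0],[[-0.71,-0.685,-0.175],0.34,0],[[-0.71,-0.685,-0.175],0.34,0],[[-0.71,-0.685,-0.175],0.34,0]]' 15
cat > h.py <<'E'
from cell import observe,cams,robot,models
import numpy as np
from scipy.spatial.transform import Rotation as Ro
def rel(p,yaw=None):
    "tool-axis shares to bring grasp point to p"
    s=observe();R=Ro.from_euler('xyz',s['tool_rot']).as_matrix()
    g=s['tool_pos']+R[:,2]*robot.grip_depth
    print('t',s['time'],'g',g.round(4),'yaw',round(s['tool_rot'][2],3),'share',(R.T@(np.array(p)-g)/.4).round(3), 'turn',None if yaw is None else round((s['tool_rot'][2]-yaw)/np.pi,3))
E
python3 -c "
from h import *
rel([.549,-.150,.317],.781)"
```

```text
time: 1.4
tool_pos: [0.3335, 0.1802, 0.475]
tool_rot: [3.141, -0.0, 1.845]
contact_force: [-0.1, -0.1, -0.4]
opening: 0.0917
grip_force: 0.0
t 1.4 g [0.3336 0.1803 0.3158] yaw 1.845 share [-0.941  0.295 -0.003] turn 0.339
```

```bash
python3 -m jog '[[[-0.94,0.295,0],0.339,0],[[-0.94,0.295,0],0.339,0],[[-0.94,0.295,0],0.339,0],[[-0.94,0.295,0],0.339,0],[[-0.94,0.295,0],0.339,0],[[-0.94,0.295,0],0.339,0],[[-0.94,0.295,0],0.339,0],[[-0.94,0.295,0],0.339,0]]'
python3 - <<'E'
from h import *
import cv2
for c in("wrist","top","scene"):
    im=cams.read_camera(c)
    if c=="wrist": cv2.imwrite("pics/w1.png",im[:,:,::-1])
    for t in("handle_ball","handle_hinge"):
        print(c,t,[(np.round(d['position'],4),round(d['confidence'],2)) for d in models.pinpoint(t,c)[:2]])
rel([.549,-.150,.247],.781)
E
```

```text
time: 2.4
tool_pos: [0.5501, -0.1476, 0.4734]
tool_rot: [-3.139, 0.0, 0.783]
contact_force: [-0.6, 0.9, -0.3]
opening: 0.092
grip_force: 0.0
wrist handle_ball [(array([ 0.5471, -0.1563,  0.2457]), 0.97)]
wrist handle_hinge [(array([ 0.4961, -0.2047,  0.2273]), 0.71)]
top handle_ball []
top handle_hinge []
scene handle_ball [(array([ 0.547 , -0.1489,  0.2468]), 0.9)]
scene handle_hinge [(array([ 0.4979, -0.2026,  0.2273]), 0.79)]
t 2.85 g [ 0.5493 -0.1472  0.3159] yaw 0.784 share [-0.005  0.004  0.172] turn 0.001
```

View pics/w1.png

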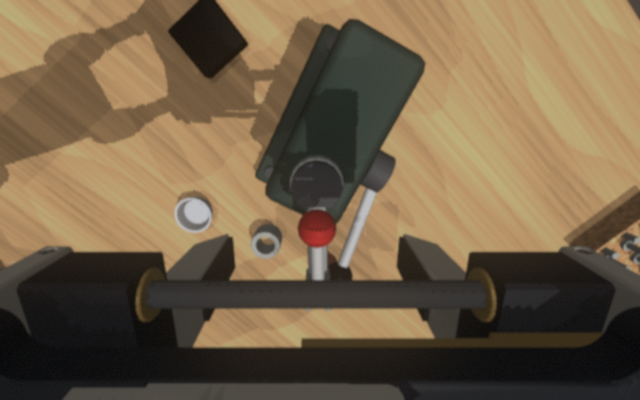

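The wrist view shows the ball at (317,229), centred between the fingers, with the handle running straight down the image, so the jaw alignment is right. Next I'll descend and pinch.

```bash
python3 -m jog '[[[-0.008,0.003,0.08],0,0],[[-0.008,0.003,0.14],0,0.3],[[-0.008,0.003,0.172],0,0.6],[[-0.008,0.003,0.172],0,0.6],[[-0.008,0.003,0.172],0,1],[[-0.008,0.003,0.172],0,1],[[-0.008,0.003,0.172],0,1],[[-0.008,0.003,0.172],0,1]]' 15
python3 - <<'E'
from h import *
h=np.array([.4965,-.203,.225]);rel(h+[0,0,.075])
s=observe();R=Ro.from_euler('xyz',s['tool_rot']).as_matrix()
g=s['tool_pos']+R[:,2]*robot.grip_depth
u=np.array([.705,.709,0]);d=g-h;a0=np.arctan2(d[2],d@u);print(a0,np.hypot(d[2],d@u))
for a in np.linspace(a0,1.571,9)[1:]: print((R.T@(.075*(u*(np.cos(a)-np.cos(a0))+np.array([0,0,np.sin(a)-np.sin(a0)]))/.4).round(3))
E
```

```text
time: 3.85
tool_pos: [0.5478, -0.1507, 0.406]
tool_rot: [-3.14, -0.0, 0.784]
contact_force: [-3.1, 3.2, 0.2]
opening: 0.027
grip_force: 15.1  File "<stdin>", line 6
    for a in np.linspace(a0,1.571,9)[1:]: print((R.T@(.075*(u*(np.cos(a)-np.cos(a0))+np.array([0,0,np.sin(a)-np.sin(a0)]))/.4).round(3))
                                               ^
SyntaxError: '(' was never closed
```

The opening is 27 mm on the 28 mm ball, so the grip is near its equator. Now the arc.

Run:
```python
from h import *
h=np.array([.4965,-.203,.225])
s=observe();R=Ro.from_euler('xyz',s['tool_rot']).as_matrix()
g=s['tool_pos']+R[:,2]*robot.grip_depth
u=np.array([.705,.709,0]);d=g-h;a0=np.arctan2(d[2],d@u);print(g,a0,np.hypot(d[2],d@u))
for a in np.linspace(a0,1.571,10)[1:]:
    v=.075*(u*(np.cos(a)-np.cos(a0))+np.array([0,0,np.sin(a)-np.sin(a0)]))
    print((R.T@v/.4).round(3))
```

```text
[ 0.54765201 -0.1505164   0.24683852] 0.2896604662719046 0.0764582245181868
[-0.009  0.    -0.025]
[-0.022  0.    -0.048]
[-0.038  0.    -0.07 ]
[-0.057  0.    -0.088]
[-0.079  0.    -0.104]
[-0.102  0.    -0.117]
[-0.127  0.    -0.126]
[-0.153  0.001 -0.132]
[-0.18   0.001 -0.134]
```

```bash
python3 -m jog '[[[-0.009,-0.002,-0.025],0,1],[[-0.022,-0.004,-0.048],0,1],[[-0.038,-0.004,-0.070],0,1],[[-0.057,-0.004,-0.088],0,1],[[-0.079,-0.004,-0.104],0,1],[[-0.079,-0.004,-0.104],0,1]]' 15
python3 -c "
from h import *
import cv2
im=cams.read_camera('scene');cv2.imwrite('pics/s2.png',cv2.resize(im[130:330,80:330,::-1],None,fx=3,fy=3))
for t in('handle_ball','handle_hinge'): print([(d['position'],d['confidence']) for d in models.pinpoint(t,'scene')[:2]])
rel([.4965,-.203,.300])"
```

```text
time: 4.6
tool_pos: [0.5243, -0.1731, 0.4492]
tool_rot: [3.138, -0.001, 0.782]
contact_force: [4.8, -2.7, 2.2]
opening: 0.027
grip_force: 15.0
[([0.5253, -0.1716, 0.2894], 0.73)]
[([0.4995, -0.2017, 0.2297], 0.74)]
t 4.75 g [ 0.5253 -0.173   0.2896] yaw 0.783 share [-0.104  0.003 -0.026] turn None
```

View pics/s2.png

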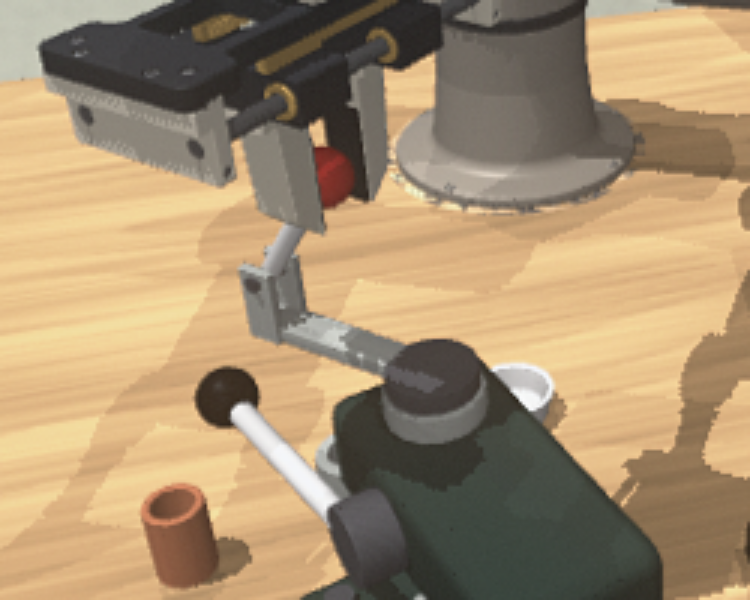

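The ball, at (335,178) in the crop, is held between the fingers. The handle is about 60° up and the arm has not turned. I'll finish the arc.

```bash
python3 -m jog '[[[-0.024,0.002,-0.013],0,1],[[-0.049,0.002,-0.022],0,1],[[-0.075,0.002,-0.027],0,1],[[-0.104,0.002,-0.029],0,1],[[-0.108,0.002,-0.029],0,1],[[-0.108,0.002,-0.029],0,1]]' 15
python3 -c "
from h import *
for c in ('scene','top'):
  cams.read_camera(c)
  for t in('handle_ball','handle_hinge'): print(c,t,[(d['position'],d['confidence']) for d in models.pinpoint(t,c)[:1]])
rel([.4965,-.203,.300])"
```

```text
time: 5.5
tool_pos: [0.4945, -0.2036, 0.4607]
tool_rot: [3.138, -0.001, 0.783]
contact_force: [4.1, -3.0, 5.6]
opening: 0.0268
grip_force: 15.0
scene handle_ball [([0.4954, -0.2027, 0.3034], 0.84)]
scene handle_hinge [([0.4982, -0.2044, 0.2265], 0.59)]
top handle_ball []
top handle_hinge []
t 5.8 g [ 0.4951 -0.2039  0.3015] yaw 0.783 share [0.004 0.001 0.004] turn None
```

```bash
python3 -m jog '[[[-0.007,0,0.002],0,1],[[-0.014,0,0.002],0,1],[[-0.014,0,0.002],0,1]]'
python3 -c "
from h import *
rel([.4965,-.203,.300])"
```

```text
time: 6.18
tool_pos: [0.4924, -0.2053, 0.4604]
tool_rot: [3.136, -0.01, 0.785]
contact_force: [16.4, 8.5, 5.9]
opening: 0.0268
grip_force: 15.0
t 6.175 g [ 0.4941 -0.2048  0.3012] yaw 0.785 share [0.007 0.001 0.003] turn None
```

The wrist now reads about 18 N against the stop, so the handle is fully upright. I'll relax, open and retreat straight up.

```bash
python3 -m jog '[[[0.01,0,0],0,1],[[0.01,0,0],0,1],[[0.01,0,0],0,0.3],[[0.01,0,0],0,0.3],[[0.01,0,0],0,0.3],[[0.01,0,-0.05],0,0.3],[[0.01,0,-0.15],0,0.3],[[0.01,0,-0.25],0,0.3],[[0.01,0,-0.25],0,0.3],[[0.01,0,-0.25],0,0.3]]'
python3 -c "
from h import *
import cv2
im=cams.read_camera('scene');cv2.imwrite('pics/s3.png',cv2.resize(im[130:330,80:330,::-1],None,fx=3,fy=3))
for c in ('scene','wrist'):
  cams.read_camera(c)
  for t in('handle_ball','handle_hinge','lever_ball'): print(c,t,[(d['position'],d['confidence']) for d in models.pinpoint(t,c)[:1]])
print(observe()['contact_force'])"
```

```text
time: 7.42
tool_pos: [0.4932, -0.2043, 0.5573]
tool_rot: [-3.14, 0.0, 0.784]
contact_force: [-0.6, -0.2, -0.7]
opening: 0.0643
grip_force: 0.0
scene handle_ball [([0.4968, -0.2004, 0.3041], 0.74)]
scene handle_hinge [([0.4968, -0.2006, 0.2262], 0.73)]
scene lever_ball [([0.4957, -0.2361, 0.1555], 0.86)]
wrist handle_ball []
wrist handle_hinge [([0.4935, -0.2073, 0.2257], 0.78)]
wrist lever_ball []
[ 0.10713129 -0.25736902 -0.603792  ]
```

View pics/s3.png

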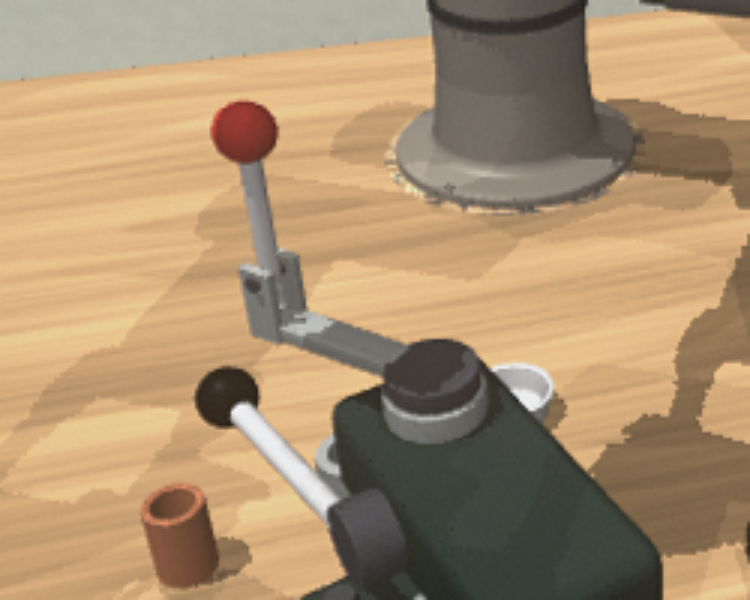

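The handle stands upright, with the ball at (244,131) above the hinge at (265,280); the slant is wide-angle perspective. The arm and lever are unmoved and the gripper is clear.

```bash
python3 -c "
from cell import robot
print(robot.hand_in())"
```

```text
the job is handed in; nothing more can be done
None
```

The crank handle stands upright against its stop and is released, the crank arm and ram lever measure where they started to within a few millimetres, and the job is handed in (no verdict was returned).

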